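# Pump up the pressure sprayer

### The job

Pressurise the white sprayer on the collage table: with your fingertips, press its blue pump knob all the way down and let it spring all the way back up, stroke after stroke, until the red indicator pin stands fully out and the green ring at its foot shows. Keep the sprayer standing where it is, without gripping, lifting or tipping it, and touch neither the pin nor the other things on the table; finish with the knob up and your hand clear.

Things in the scene. Friction and masses are not known exactly. Their poses are not given: they have to be found in the camera images.
- sprayer: the pressure sprayer: a loose, upright white tank 105 mm across with cream label, black collar and pump head, 240 mm tall with the knob up, about 0.9 kg. Origin: centre of its underside on the table; z up. The brass nozzle points along its +y (82 mm from the axis, up to 184 mm high), the grey thumb trigger along -y (74 mm from the axis, up to 187 mm high), the indicator pin stands on its +x side.
- knob_top (a point): centre of the flat top of the blue mushroom-shaped pump knob (top face 35 mm across, knob 18 mm high), on the tank's axis, 240 mm above the table when up; it moves with the knob.
- pump (a joint): how far the knob is pressed down, m: 0 up, 0.028 at the bottom stop. The return spring pushes back with about 2.5 N at the top and 8.5 N at the bottom (a few N more when pressed fast) and lifts the knob by itself in about 0.3 s. A stroke pumps only if it goes at least 0.024 down, from within 0.002 of the top.
- pin (a joint): how far the red indicator pin has come out, m: 0 sunk, 0.030 fully out (or up to 0.001 less or more). Each full down-stroke raises it by about 0.006 (the first by 0.001 to 0.008) and it stays there, give or take 0.001; it starts between 0 and 0.010, so three to six strokes are needed. Once it is out, further strokes do not move it.
- pin_tip (a point): centre of the top of the indicator pin (red, 8 mm thick, cap 11 mm across), 39 mm from the tank's axis on its +x side; 4 mm above the brass boss when sunk, 34 mm when fully out. The lowest 3.5 mm of the part that shows when it is fully out is a green ring.
- pin_seat (a point): centre of the top of the brass boss the pin rises from, 158 mm above the tank's underside.
- medium_a: white bottle of acrylic medium with a green label and white cap, 74 mm across, 165 mm tall, upright; loose bystander, origin at the centre of its underside
- glue_jar: white jar of glue with a yellow label, 76 mm across, 95 mm tall, upright; loose bystander, origin at the centre of its underside
- medium_b: white bottle of acrylic medium with a green label and black cap, 68 mm across, 150 mm tall, upright; loose bystander, origin at the centre of its underside
- tape: roll of orange tape lying flat, 96 mm across, 24 mm tall; loose bystander, origin at the centre of its underside
- ruler: wooden ruler lying flat, 300 x 30 x 5 mm, long along its y; loose bystander, origin at the centre of its underside
- scissors: scissors with orange handles lying flat, about 185 mm long, along its x; loose bystander, origin at the centre of its underside
- brayer: ink roller with black rubber roll and wooden handle lying down, 165 mm long, 38 mm tall; loose bystander, origin at the centre of its underside
- brush: flat red-handled brush lying down, 200 mm long, 20 mm tall; loose bystander, origin at the centre of its underside
Mind the look-alikes: they are no part of the job. What is shaped like the sprayer but orange or pink is not meant.

How it is judged:
By the outcome, as a careful person would: the job done as asked, in the order asked, and still so for the second after the job is handed in, with the robot touching nothing.
It also fails if it takes over 43 s, if anything falls off the work surface, if the arm or the gripper's body presses on something with over 40 N, if the wrist force passes 120 N, or if a joint passes its speed limit or range.

### The arm

A 7-joint arm with a two-finger parallel gripper is mounted at the origin on the work surface. World frame = base frame: x ahead of the robot, y to its left, z up, the work surface at z = 0. Lengths are in mm, angles in degrees, forces in N, time in s.
With the tool pointing down it reaches from about 425 to 925 mm from the base axis. Payload 6.8 kg.
Tool frame: the origin (TCP) lies at the very end of the fingers, on their centre line; the grasp point (between the pads) lies 19 mm behind it (env.grip_point_offset is the distance from the TCP to the grasp point, in mm); z points along the fingers, y is the line along which they close (so a half turn about z gives the same grasp; the last joint's range is limited). The gripper opens to 88 mm and grips with 3 to 60 N. Pads are 20 mm wide; open, the fingers measure 115 mm over their backs; the gripper's body (75 mm by 178 mm) begins 61 mm behind the grasp point.
Start: joints at [66.114, 27.33, 1.283, 89.118, -0.659, 63.558, -4.761], TCP at [205.152, -643.086, 222.664] pointing down, gripper open.
Joint ranges: [-169.35, 169.35], [-19.33, 120.38], [-80.79, 83.38], [13.8, 139.57], [-78.32, 258.32], [9.67, 109.79], [-169.56, 169.56]. Speed limits (degrees/s): [136.94, 136.94, 180, 180, 180, 180, 180].

### API

Orientations are given as [roll, pitch, yaw] about the fixed x, y, z axes, in that order (R = Rz(yaw) Ry(pitch) Rx(roll)).
In Python, from bench import env, cams gives the robot as it stands.
- The arm moves only by the tool servo_tool, never from a script. Its arguments are lists of equal length, an entry for each row: "claw": the opening, from 0 (shut) to 1 (fully open); "xyz": the shift along the tool's x, y, z normalised to -1 to 1, where 1 is 0.3 m, a list of three; "rot": the turn, a rotation vector about the tool's x, y, z normalised to -1 to 1, where 1 is 120 degrees, a list of three. A call has 1 to 20 rows; each row shifts and turns the commanded pose from where the row before left it, along the tool's axes as they then stand; what a row does not reach is not made up. A row lasts 1/8 s, in which the tool goes at most 62.5 mm and 10.7 degrees, less where a joint would pass 70% of its speed; a pose out of reach is approached as far as the arm can. A call with a number of a shift or a turn outside -1 to 1 is refused whole. A call with a gripper value outside its range is refused whole. The fingers move at their own pace and stop on an object; "grip_force" is the grip in N (left out, the last holds). Time passes only in rows, so rows that do not move let the fingers close. It gives the time, the measured TCP pose, the force, the opening and the grip force at its end, in the units of the state.
- env.observe(): the state, without advancing time (a new reading comes with each control period).
- cams.capture(name): name is "scene" or "top" or "wrist"; returns a dict with "image" (420x560x3 uint8, red, green, blue), "mtx" (3x3 intrinsics, pixels), "cam_to_world" (4x4, takes a point from camera to world coordinates); the wrist camera has in their place "tool_from_camera" (4x4, takes a point from camera to tool coordinates, whose origin is the TCP and whose axes are the flange's). Camera axes: x right, y down, z forward; pixel columns grow to the right and rows downward; lengths in mm; the calibration is good to about 2 mm. A picture is of the moment at which its call begins: read the wrist's pose just before it. There is no depth.
- env.hand_in(): hands the job in; it is judged then, once.
The state is a dict: "t": time; "q": joint angles; "joint_velocities": joint speeds; "tau": joint torques, N m; "tool_pos": TCP position; "tcp_rot": TCP orientation; "ft_force": force on the tool from outside, world axes, zero at the start; "moment": the same for the moment, N m; "finger_gap": finger opening in mm; "gripper_force": force on a finger pad.
Only numpy, scipy, OpenCV 4.12 (cv2) and the standard library are available. Lean on these libraries where they do the work, as an engineer would, in place of code of your own. Each camera call takes 0.05 s, during which the arm holds its last target. There are 200 camera calls.

## Working session

There is one attempt and no reset: what is moved stays moved. The work goes in short steps, Python scripts to look and compute and a tool call to move; the robot and the scene stay as the last step left them, time stands still between calls to the robot, and variables do not carry over. Pictures are saved under pics/ and viewed, at most 10 in all, crops included, and the job is handed in when it is done.

Besides the shell and the picture viewer there is one more tool, called after "Emit:" by a JSON object that holds its "method" and its "body", one argument or row to a line. servo_tool: Moves the arm, as the interface text tells. Its arguments: {"type":"object","properties":{"claw":{"type":"array"},"xyz":{"type":"array"},"rot":{"type":"array"},"grip_force":{"type":"number"}},"required":["claw","xyz","rot"]}

```bash
mkdir -p pics; python3 - <<'E'
from bench import env,cams
import cv2,numpy as np
for n in("scene","top"):
    c=cams.capture(n); cv2.imwrite(f"pics/{n}0.png",c["image"][:,:,::-1]); np.savez(f"pics/{n}0.npz",**c)
    print(n,np.round(c["mtx"],1).tolist(),np.round(c["cam_to_world"],3).tolist())
s=env.observe();print(s["t"],s["tool_pos"],s["tcp_rot"],s["finger_gap"])
E
```

```text
scene [[482.4, 0.0, 278.1], [0.0, 482.4, 210.1], [0.0, 0.0, 1.0]] [[0.399, 0.507, -0.764, 1581.21], [0.917, -0.232, 0.325, -474.777], [-0.012, -0.83, -0.557, 940.598], [0.0, 0.0, 0.0, 1.0]]
top [[405.4, 0.0, 279.5], [0.0, 405.4, 205.2], [0.0, 0.0, 1.0]] [[-0.015, -0.985, 0.171, 294.302], [-1.0, 0.019, 0.018, -21.321], [-0.021, -0.171, -0.985, 1183.333], [0.0, 0.0, 0.0, 1.0]]
0.1 [ 204.98770127 -642.56564262  221.82944808] [-1.79909313e+02  6.13556663e-03  1.76961849e+01] 87.68716668919181
```

View pics/scene0.png

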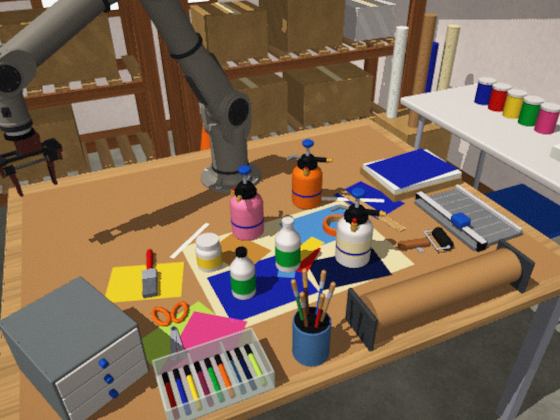

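View pics/top0.png

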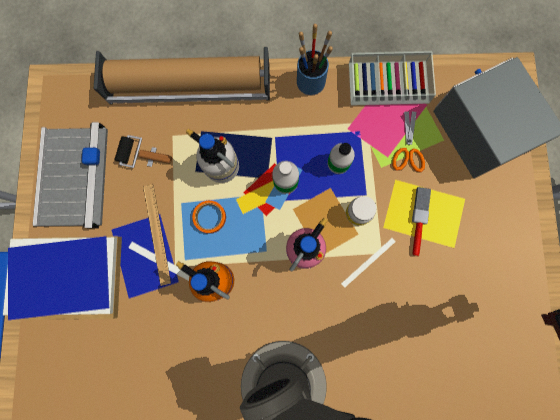

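Three sprayer shapes are in view: orange (scene 307,185; top 210,280), pink (scene 247,212; top 306,247) and white (scene 354,235; top 213,155). The white one with the cream label is meant. I'll confirm it in a crop and triangulate its knob.

```bash
cat > h.py <<'E'
import numpy as np,cv2
def ray(c,u,v):
    T=c["cam_to_world"];d=T[:3,:3]@np.linalg.inv(c["mtx"])@[u,v,1.];return T[:3,3],d/np.linalg.norm(d)
def atz(c,u,v,z):
    o,d=ray(c,u,v);return o+d*(z-o[2])/d[2]
def proj(c,p):
    T=np.linalg.inv(c["cam_to_world"]);q=c["mtx"]@(T[:3,:3]@np.asarray(p,float)+T[:3,3]);return q[:2]/q[2]
def blue(c,x0,x1,y0,y1):
    h=cv2.cvtColor(c["image"],cv2.COLOR_RGB2HSV);m=cv2.inRange(h,(100,150,100),(118,255,255))
    n,l,s,ce=cv2.connectedComponentsWithStats(m[y0:y1,x0:x1]);i=1+np.argmax(s[1:,4]);return ce[i]+[x0,y0],s[i]+[x0,y0,0,0,0]
E
python3 - <<'E'
from h import *
S=dict(np.load("pics/scene0.npz"));T=dict(np.load("pics/top0.npz"))
a,sa=blue(S,345,372,183,215);b,sb=blue(T,195,222,128,155);print(a,sa,b,sb)
print(atz(S,*a,233),atz(T,*b,238))
i1=cv2.resize(S["image"][180:280,310:400],None,fx=5,fy=5,interpolation=cv2.INTER_CUBIC)[:500]
i2=cv2.resize(T["image"][120:190,185:245],None,fx=5,fy=5,interpolation=cv2.INTER_CUBIC)
o=np.zeros((500,760,3),np.uint8);o[:,:450]=i1;o[:350,455:755]=i2;cv2.imwrite("pics/c.png",o[:,:,::-1])
E
```

```text
[360.56338028 190.49647887] [346 183  26  15 284] [206.47894737 140.66315789] [199 133  16  16 190]
[617.39606985 186.66800229 233.        ] [622.17371868 172.23684972 238.        ]
```

View pics/c.png

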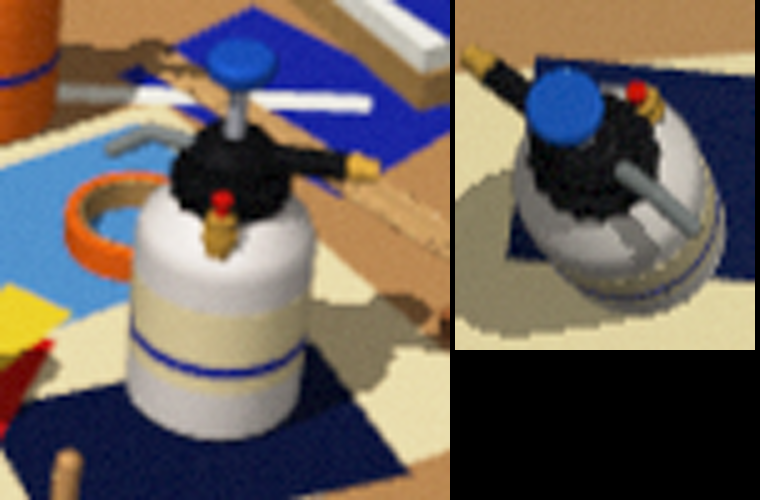

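```bash
python3 - <<'E'
from h import *
S=dict(np.load("pics/scene0.npz"));T=dict(np.load("pics/top0.npz"))
k=(358.4,192.0);b=(207,140.8)
print(atz(S,*k,237),atz(T,*b,240),"base",atz(S,353,262,0))
print("nozzle",atz(T,189.6,131.6,180),"trig",atz(T,324/5+0+0+(697-455-324)/5+185,166,178),"pin",atz(T,221.4,138.4,172),atz(S,354.5,220.5,172))
p=np.array([205,-642.6,0]);import sys
r=np.radians(17.7);X=np.array([np.cos(r),np.sin(r),0]);Y=np.array([np.sin(r),-np.cos(r),0])
for t in(atz(T,*b,240),):
  d=t-p;print(d@X,d@Y)
E
```

```text
[627.15860586 173.33771061 237.        ] [621.10279439 170.54594883 240.        ] base [6.42607318e+02 1.67242194e+02 1.13686838e-13]
nozzle [667.96200863 228.68307232 180.        ] trig [573.49763864 114.07354129 178.        ] pin [650.3657901  146.66529474 172.        ] [662.97841611 145.06965192 172.        ]
643.6283562587038 -648.1438178500318
```

Emit:
{"method": "servo_tool", "body": {
  "claw": [0, 0, 0],
  "xyz": [
    [0, 0, -0.2],
    [0, 0, -0.2],
    [0, 0, 0]
  ],
  "rot": [
    [0, 0, 0],
    [0, 0, 0],
    [0, 0, 0]
  ]
}}

```text
t: 0.48
tool_pos: [205.8, -645.3, 348.4]
tcp_rot: [179.5, -0.0, 17.7]
ft_force: [0.7, -0.8, -0.5]
finger_gap: 61.5
gripper_force: 0.0
```

Emit:
{"method": "servo_tool", "body": {
  "claw": [0, 0, 0, 0, 0, 0, 0, 0, 0, 0, 0, 0, 0, 0, 0, 0, 0, 0, 0, 0],
  "xyz": [
    [0.119, -0.12, 0],
    [0.119, -0.12, 0],
    [0.119, -0.12, 0],
    [0.119, -0.12, 0],
    [0.119, -0.12, 0],
    [0.119, -0.12, 0],
    [0.119, -0.12, 0],
    [0.119, -0.12, 0],
    [0.119, -0.12, 0],
    [0.119, -0.12, 0],
    [0.119, -0.12, 0],
    [0.119, -0.12, 0],
    [0.119, -0.12, 0],
    [0.119, -0.12, 0],
    [0.119, -0.12, 0],
    [0.119, -0.12, 0],
    [0.119, -0.12, 0],
    [0.119, -0.12, 0],
    [0, 0, 0],
    [0, 0, 0]
  ],
  "rot": [
    [0, 0, 0],
    [0, 0, 0],
    [0, 0, 0],
    [0, 0, 0],
    [0, 0, 0],
    [0, 0, 0],
    [0, 0, 0],
    [0, 0, 0],
    [0, 0, 0],
    [0, 0, 0],
    [0, 0, 0],
    [0, 0, 0],
    [0, 0, 0],
    [0, 0, 0],
    [0, 0, 0],
    [0, 0, 0],
    [0, 0, 0],
    [0, 0, 0],
    [0, 0, 0],
    [0, 0, 0]
  ]
}}

```text
t: 2.98
tool_pos: [620.0, 168.7, 341.3]
tcp_rot: [180.0, 0.1, 17.7]
ft_force: [0.6, -0.4, -0.2]
finger_gap: 0.3
gripper_force: 0.0
```

Check with the wrist camera and the scene camera.

```bash
python3 - <<'E'
from bench import env,cams
from h import *
from scipy.spatial.transform import Rotation as R
s=env.observe();w=cams.capture("wrist")
A=np.eye(4);A[:3,:3]=R.from_euler("xyz",s["tcp_rot"],degrees=True).as_matrix();A[:3,3]=s["tool_pos"]
w["cam_to_world"]=A@w["tool_from_camera"];np.savez("pics/w1.npz",**w)
S=cams.capture("scene");np.savez("pics/s1.npz",**S)
print(s["tool_pos"],np.round(w["tool_from_camera"],2).tolist(),proj(w,s["tool_pos"]),proj(w,[622,171,240]))
o=np.zeros((420,800,3),np.uint8);o[:,:460]=w["image"][:,50:510];o[:,465:800]=cv2.resize(S["image"][120:246,310:410],(335,420));cv2.imwrite("pics/w1.png",o[:,:,::-1])
E
```

```text
[619.9661271  168.72810607 341.33729336] [[0.0, -0.97, -0.25, 66.91], [1.0, 0.0, 0.0, 0.53], [-0.0, -0.25, 0.97, -162.14], [0.0, 0.0, 0.0, 1.0]] [278.51754567 257.43361866] [276.87258712 203.92537199]
```

View pics/w1.png

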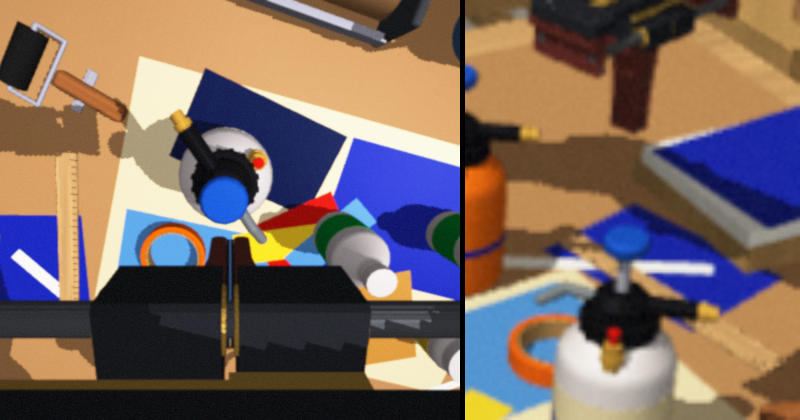

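```bash
python3 - <<'E'
from h import *
w=dict(np.load("pics/w1.npz"))
h=cv2.cvtColor(w["image"],cv2.COLOR_RGB2HSV);m=cv2.inRange(h,(98,150,90),(118,255,255))
m[:, :240]=0;m[:,305:]=0;m[:170]=0;m[228:]=0
n,l,s,ce=cv2.connectedComponentsWithStats(m);i=1+np.argmax(s[1:,4]);print(s[i],ce[i])
k=atz(w,s[i][0]+s[i][2]/2-.5,s[i][1]+s[i][3]/2-.5,240);print(k)
r=np.radians(17.7);d=k-[620,168.7,0];print(d[0]*np.cos(r)+d[1]*np.sin(r),d[0]*np.sin(r)-d[1]*np.cos(r))
E
```

```text
[ 249  176   50   48 1818] [273.8349835  199.22992299]
[624.57800923 174.56705288 240.        ]
6.145071104647029 -4.197449128772882
```

Emit:
{"method": "servo_tool", "body": {
  "claw": [0, 0, 0, 0, 0],
  "xyz": [
    [0.017, -0.012, 0.1],
    [0, 0, 0.1],
    [0, 0, 0.08],
    [0, 0, 0],
    [0, 0, 0]
  ],
  "rot": [
    [0, 0, 0],
    [0, 0, 0],
    [0, 0, 0],
    [0, 0, 0],
    [0, 0, 0]
  ]
}}

```text
t: 3.7
tool_pos: [624.7, 173.9, 260.0]
tcp_rot: [180.0, -0.1, 17.6]
ft_force: [-0.2, 0.9, 0.0]
finger_gap: 0.5
gripper_force: 0.0
```

```bash
python3 - <<'E'
from bench import env,cams
from h import *
s=env.observe();print(s["t"],s["tool_pos"],s["ft_force"])
S=cams.capture("scene");T=cams.capture("top");w=cams.capture("wrist")
o=np.zeros((420,800,3),np.uint8);o[:,:460]=w["image"][:,50:510];o[:,465:800]=cv2.resize(S["image"][150:244,320:395],(335,420),interpolation=cv2.INTER_CUBIC);cv2.imwrite("pics/w2.png",o[:,:,::-1])
E
```

```text
3.7 [624.74357349 173.85376171 259.9978372 ] [-0.15230945  0.94521668  0.02106896]
```

View pics/w2.png

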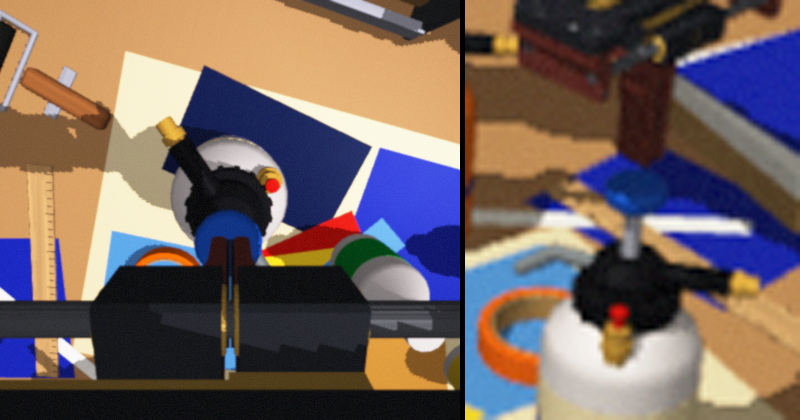

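Emit:
{"method": "servo_tool", "body": {
  "claw": [0, 0, 0, 0, 0, 0],
  "xyz": [
    [0, 0, 0.053],
    [0, 0, 0.035],
    [0, 0, 0.035],
    [0, 0, 0.03],
    [0, 0, 0],
    [0, 0, 0]
  ],
  "rot": [
    [0, 0, 0],
    [0, 0, 0],
    [0, 0, 0],
    [0, 0, 0],
    [0, 0, 0],
    [0, 0, 0]
  ]
}}

```text
t: 4.6
tool_pos: [624.8, 174.8, 213.4]
tcp_rot: [180.0, -0.1, 17.7]
ft_force: [0.9, -1.2, 7.1]
finger_gap: 0.3
gripper_force: 3.8
```

Emit:
{"method": "servo_tool", "body": {
  "claw": [0, 0],
  "xyz": [
    [0, 0, 0.006],
    [0, 0, 0]
  ],
  "rot": [
    [0, 0, 0],
    [0, 0, 0]
  ]
}}

```text
t: 4.85
tool_pos: [624.8, 174.8, 212.4]
tcp_rot: [180.0, -0.1, 17.7]
ft_force: [-1.6, -1.1, 11.7]
finger_gap: 0.7
gripper_force: 5.8
```

Emit:
{"method": "servo_tool", "body": {
  "claw": [0, 0, 0, 0, 0, 0, 0, 0, 0, 0, 0, 0, 0, 0, 0, 0, 0, 0, 0, 0],
  "xyz": [
    [0, 0, -0.13],
    [0, 0, 0],
    [0, 0, 0],
    [0, 0, 0],
    [0, 0, 0.04],
    [0, 0, 0.03],
    [0, 0, 0.03],
    [0, 0, 0.03],
    [0, 0, 0],
    [0, 0, 0],
    [0, 0, -0.13],
    [0, 0, 0],
    [0, 0, 0],
    [0, 0, 0],
    [0, 0, 0.04],
    [0, 0, 0.03],
    [0, 0, 0.03],
    [0, 0, 0.03],
    [0, 0, 0],
    [0, 0, 0]
  ],
  "rot": [
    [0, 0, 0],
    [0, 0, 0],
    [0, 0, 0],
    [0, 0, 0],
    [0, 0, 0],
    [0, 0, 0],
    [0, 0, 0],
    [0, 0, 0],
    [0, 0, 0],
    [0, 0, 0],
    [0, 0, 0],
    [0, 0, 0],
    [0, 0, 0],
    [0, 0, 0],
    [0, 0, 0],
    [0, 0, 0],
    [0, 0, 0],
    [0, 0, 0],
    [0, 0, 0],
    [0, 0, 0]
  ]
}}

```text
t: 7.35
tool_pos: [624.7, 174.8, 212.3]
tcp_rot: [180.0, -0.1, 17.7]
ft_force: [-2.8, -1.2, 13.5]
finger_gap: 0.6
gripper_force: 6.5
```

Emit:
{"method": "servo_tool", "body": {
  "claw": [0, 0, 0, 0, 0],
  "xyz": [
    [0, 0, -0.13],
    [0, 0, 0],
    [0, 0, 0],
    [0, 0, 0],
    [0, 0, 0]
  ],
  "rot": [
    [0, 0, 0],
    [0, 0, 0],
    [0, 0, 0],
    [0, 0, 0],
    [0, 0, 0]
  ]
}}

```text
t: 7.98
tool_pos: [623.8, 174.3, 248.9]
tcp_rot: [-180.0, 0.1, 17.7]
ft_force: [-0.1, 0.5, 1.2]
finger_gap: 0.8
gripper_force: 0.0
```

```bash
python3 - <<'E'
from bench import env,cams
from h import *
S=cams.capture("scene");w=cams.capture("wrist")
o=np.zeros((420,800,3),np.uint8);o[:,:460]=w["image"][:,50:510];o[:,465:800]=cv2.resize(S["image"][150:244,320:395],(335,420),interpolation=cv2.INTER_CUBIC);cv2.imwrite("pics/w3.png",o[:,:,::-1])
E
```

```text
(no output)
```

View pics/w3.png

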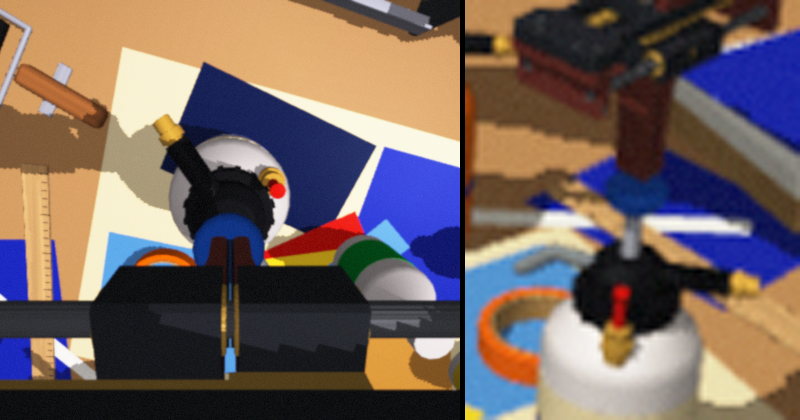

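The sprayer hasn't moved. The pin cap is now at about (621,290) in the crop, up from (619,310), so the strokes are pumping. Continuing.

Emit:
{"method": "servo_tool", "body": {
  "claw": [0, 0, 0, 0, 0, 0, 0, 0, 0, 0, 0, 0, 0, 0, 0, 0, 0, 0, 0, 0],
  "xyz": [
    [0, 0, 0.04],
    [0, 0, 0.03],
    [0, 0, 0.03],
    [0, 0, 0.03],
    [0, 0, 0],
    [0, 0, 0],
    [0, 0, -0.13],
    [0, 0, 0],
    [0, 0, 0],
    [0, 0, 0],
    [0, 0, 0.04],
    [0, 0, 0.03],
    [0, 0, 0.03],
    [0, 0, 0.03],
    [0, 0, 0],
    [0, 0, 0],
    [0, 0, -0.13],
    [0, 0, 0],
    [0, 0, 0],
    [0, 0, 0]
  ],
  "rot": [
    [0, 0, 0],
    [0, 0, 0],
    [0, 0, 0],
    [0, 0, 0],
    [0, 0, 0],
    [0, 0, 0],
    [0, 0, 0],
    [0, 0, 0],
    [0, 0, 0],
    [0, 0, 0],
    [0, 0, 0],
    [0, 0, 0],
    [0, 0, 0],
    [0, 0, 0],
    [0, 0, 0],
    [0, 0, 0],
    [0, 0, 0],
    [0, 0, 0],
    [0, 0, 0],
    [0, 0, 0]
  ]
}}

```text
t: 10.58
tool_pos: [623.5, 174.1, 248.3]
tcp_rot: [180.0, 0.1, 17.7]
ft_force: [0.5, 0.3, -0.5]
finger_gap: 0.5
gripper_force: 0.0
```

```bash
python3 - <<'E'
from bench import env,cams
from h import *
S=cams.capture("scene");w=cams.capture("wrist")
o=np.zeros((420,800,3),np.uint8);o[:,:460]=w["image"][:,50:510];o[:,465:800]=cv2.resize(S["image"][195:237,338:371],(335,420),interpolation=cv2.INTER_CUBIC);cv2.imwrite("pics/w4.png",o[:,:,::-1])
E
```

```text
(no output)
```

View pics/w4.png

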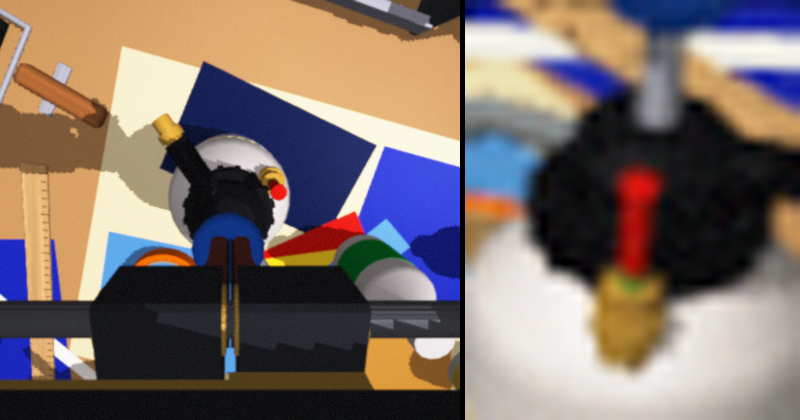

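The green ring is just beginning to show at about (630,287). I'll do two more strokes, since extra ones don't move the pin, then retreat upward.

Emit:
{"method": "servo_tool", "body": {
  "claw": [0, 0, 0, 0, 0, 0, 0, 0, 0, 0, 0, 0, 0, 0, 0, 0, 0, 0, 0, 0],
  "xyz": [
    [0, 0, 0.04],
    [0, 0, 0.03],
    [0, 0, 0.03],
    [0, 0, 0.03],
    [0, 0, 0],
    [0, 0, 0],
    [0, 0, -0.13],
    [0, 0, 0],
    [0, 0, 0],
    [0, 0, 0],
    [0, 0, 0.04],
    [0, 0, 0.03],
    [0, 0, 0.03],
    [0, 0, 0.03],
    [0, 0, 0],
    [0, 0, 0],
    [0, 0, -0.13],
    [0, 0, -0.15],
    [0, 0, -0.15],
    [0, 0, 0]
  ],
  "rot": [
    [0, 0, 0],
    [0, 0, 0],
    [0, 0, 0],
    [0, 0, 0],
    [0, 0, 0],
    [0, 0, 0],
    [0, 0, 0],
    [0, 0, 0],
    [0, 0, 0],
    [0, 0, 0],
    [0, 0, 0],
    [0, 0, 0],
    [0, 0, 0],
    [0, 0, 0],
    [0, 0, 0],
    [0, 0, 0],
    [0, 0, 0],
    [0, 0, 0],
    [0, 0, 0],
    [0, 0, 0]
  ]
}}

```text
t: 13.18
tool_pos: [625.4, 175.4, 343.0]
tcp_rot: [-180.0, -0.3, 17.7]
ft_force: [0.3, 0.1, -0.4]
finger_gap: 0.3
gripper_force: 0.0
```

Emit:
{"method": "servo_tool", "body": {
  "claw": [0, 0, 0],
  "xyz": [
    [0, 0, 0],
    [0, 0, 0],
    [0, 0, 0]
  ],
  "rot": [
    [0, 0, 0],
    [0, 0, 0],
    [0, 0, 0]
  ]
}}

```text
t: 13.55
tool_pos: [623.8, 174.3, 338.5]
tcp_rot: [-180.0, 0.1, 17.7]
ft_force: [-1.1, 0.2, -0.5]
finger_gap: 0.3
gripper_force: 0.0
```

```bash
python3 - <<'E'
from bench import env,cams
from h import *
S=cams.capture("scene");w=cams.capture("wrist")
o=np.zeros((420,800,3),np.uint8);o[:,:460]=w["image"][:,50:510];o[:,465:800]=cv2.resize(S["image"][195:237,338:371],(335,420),interpolation=cv2.INTER_CUBIC);cv2.imwrite("pics/w5.png",o[:,:,::-1])
E
```

```text
(no output)
```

View pics/w5.png

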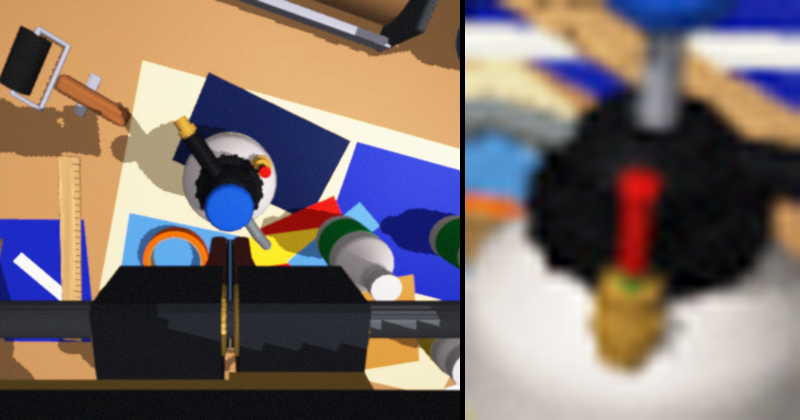

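```bash
python3 - <<'E'
from h import *
S=dict(np.load("pics/s1.npz"))
print([proj(S,[655,148,z])-proj(S,[655,148,158]) for z in(186,188,192)])
from bench import env
print(env.hand_in())
E
```

```text
[array([ 0.76137807, -8.27634664]), array([ 0.81644623, -8.87494952]), array([  0.92686004, -10.07517187])]
the job is handed in; nothing more can be done
None
```

I pressed the white sprayer's knob seven times and handed the job in. The red pin is fully out with a little green showing at its foot, and did not move over the last two strokes. The sprayer stands where it was, the knob is up and the hand is clear. The verdict wasn't shown.

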